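# Take the wire spool off the pay-off stand and put it away

### The job

Change of wire on the pay-off stand: swing the guide arm a good quarter turn clear of the spindle, to whichever side you like, and leave it there. Then slide the spool straight up off the spindle without shifting the stand, and set it down gently, upright and flat on the floor of the empty compartment of the spool tray. Do not drop the spool, and leave the two reels in the tray and the other things on the bench where they are.

Things in the scene. Friction and masses are not known exactly. Their poses are not given: they have to be found in the camera images.
- stand: wire pay-off (dereeling) stand, loose on the bench, 2.2 kg. Origin: underside, exactly below the spindle axis; z up. Grey base plate from x -51 to +125, y -52 to +52, top at z 20 mm. Black rubber platen on it, 68 mm across, top at z 24. Steel spindle on the z axis, 14 mm diameter, coned tip, tip at z 82. Steel pole, 12 mm diameter, at x +95, y 0 (beside the spool), carrying the guide arm; the arm's hub and thumb nut on the pole are at most 24 mm across and end at z 177
- guide_arm (a joint): swing of the guide arm about the vertical pole, rad: 0 = arm straight over the spindle, positive = anticlockwise seen from above (the eyelet then goes to the stand's -y side), stops at -2.0 and +2.0. Moves at about 0.05 N m and stays where it is left. It starts within 0.25 of 0
- pole_pivot (a point): point on the pole's axis at the height of the guide arm's rod, 155 mm above the bench; its axes are the stand's
- guide_eye (a point): centre of the white eyelet at the free end of the guide arm, 95 mm from the pole's axis. The arm is a level round steel rod 8 mm thick (eyelet ring 32 mm across, 7 mm thick), centre line 155 mm above the bench, 73 mm above the spindle's tip; it can be pushed from the side or pinched from above. This point's x axis runs along the arm from the eyelet to the pole
- spool: the spool to put away: grey plastic reel tightly wound with copper-coloured wire, no loose end, about 0.28 kg. 44 mm high, two flanges 60 mm across and 5 mm thick, winding 51 mm across, bore 17 mm right through (1.5 mm play all round on the spindle). Origin: centre of the underside, z up the bore. It stands on the platen with its underside at z 24 mm of the stand and its top at z 68; the spindle's tip stands 14 mm above it
- tray: low plywood spool tray, fixed to the bench, 96 (x) by 258 mm (y), three compartments in a row along its y with centres at y -85, 0 and +85, each 88 (x) by 81 mm (y) inside. Origin: centre of the underside, z up. Floor top at z 4 mm, walls and dividers 4 mm thick with tops at z 14
- bay: not a thing but a point: the centre of the floor of the empty compartment, 4 mm above the bench; its axes are the tray's. Which of the three compartments is empty varies
- spool_b: another copper-wire spool, same size as the first (60 mm across, 44 mm high) but wound fuller, standing in a tray compartment; to be left. Origin: centre of the underside
- solder_reel: black reel of solder, 51 mm across, 56 mm high, standing in a tray compartment; to be left. Origin: centre of the underside
- screwdriver: black-handled screwdriver, about 170 mm long, lying between stand and tray; to be left
- tape_roll: roll of masking tape, 92 mm across, 19 mm high, lying on the bench beyond the screwdriver; to be left
- multimeter: black hand-held multimeter, 165 x 82 x 34 mm, lying beyond the stand and tray; to be left
- cable_pliers: black-handled cable pliers, about 190 mm long, lying beyond the stand and tray; to be left

How it is judged:
By the outcome, as a careful person would: the job done as asked, in the order asked, and still so for the second after the job is handed in, with the robot touching nothing.
It also fails if it takes over 61 s, if anything falls off the work surface, if the arm or the gripper's body presses on something with over 40 N, if the wrist force passes 120 N, or if a joint passes its speed limit or range.

### The arm

A 6-joint arm with a two-finger parallel gripper is mounted at the origin on the work surface. World frame = base frame: x ahead of the robot, y to its left, z up, the work surface at z = 0. Lengths are in m, angles in rad, forces in N, time in s.
With the tool pointing down it reaches from about 0.3 to 1 m from the base axis. Payload 5.1 kg.
Tool frame: the origin (TCP) lies at the centre of the arm's flange, where the gripper is bolted on; the fingertips stand r.tip_reach ahead of it and the grasp point (between the pads) lies 171 mm ahead of it (r.tip_reach is the distance from the TCP to the fingertips, in m); z points along the fingers, y is the direction in which the jaws open and shut (so a half turn about z gives the same grasp; the last joint's range is limited). The gripper opens to 95 mm and grips with 3 to 60 N. Pads are 20 mm wide; open, the fingers measure 119 mm over their backs; the gripper's body (75 mm by 180 mm) begins 59 mm behind the grasp point.
Start: joints at [-1.218, 0.124, 1.65, -0, 1.367, -0.083], TCP at [0.274, -0.589, 0.405] pointing down, gripper open.
Joint ranges: [-2.61, 2.61], [-1.02, 2.33], [0.03, 2.71], [-1.35, 4.49], [0.32, 2.68], [-2.91, 2.91]. Speed limits (rad/s): [2.57, 2.57, 3.14, 3.14, 3.14, 3.14].

### API

Orientations are given as [roll, pitch, yaw] about the fixed x, y, z axes, in that order (R = Rz(yaw) Ry(pitch) Rx(roll)).
In Python, from rig import r gives the robot as it stands. The module is installed in compiled form; this text tells all that it offers. Calls block until the motion is done:
- r.goto(position, orientation): joint-space move of the TCP to a pose.
- r.line_to(position, rot=None, feed=0.15, threshold=None): straight line of the TCP; rot=None keeps the orientation; feed is the mean speed in m/s. With threshold (N) it stops when the force on the tool has changed by that much, and returns True; else False.
- r.goto_joints(angles): joint-space move.
- r.gripper_to(opening, grasp_force=None): finger opening in m; grasp_force is the grip in N (None keeps the last); returns when the fingers have stopped.
- r.wait(seconds).
- r.ik(position, orientation): joint angles nearest the present ones, or None.
- r.read_camera(name): name is "scene" or "top" or "wrist"; returns (picture, depth): 420x560x3 uint8, red, green, blue; 420x560 float32, m along the optical axis (not along the pixel's ray), 0 where there is no reading.
- r.camera_params(name): a dict with "fx", "fy", "cx", "cy" (pixels), "R" (3x3) and "t" (3): a world point X has camera coordinates R X + t; the wrist camera has in their place "hand_eye" (4x4, takes a point from camera to tool coordinates, whose origin is the TCP and whose axes are the flange's). Camera axes: x right, y down, z forward; pixel columns grow to the right and rows downward; lengths in m; the calibration is good to about 2 mm. A picture is of the moment at which its call begins: read the wrist's pose just before it. camera_params takes no time and is no camera call.
A pose or a line that the arm cannot do raises r.PlanningError and nothing moves.
- r.finish_job(): hands the job in, once; it reports no verdict.
Trained networks look in the newest picture that a camera, given by its name, has taken for a name from the list of things; names that differ only in an ending like _2 or _b are one class to them, and where a whole thing is asked for, a point or a joint stands for the part that bears it (a point fixed in the world has none). Each returns a list of dicts, best first, with "conf" (0 to 1); they miss things now and then, are a little off and sometimes report something else, mostly with a low value. They report only what shows in the picture. A call takes as long as a camera call.
- r.look_for(camera, label): "uv" ([column, row] in pixels, amid what is visible of it).
- r.cut_out(camera, label): "region" (420x560 bool, what is visible of it) and "uv" ([column, row] in pixels, amid what is visible of it).
- r.tip_of(camera, label): "uv" ([column, row] in pixels: a listed point, or the origin of a listed thing).
Readings, each from a call of its own:
- r.get_time(): time.
- r.get_joint_positions(): joint angles.
- r.get_joint_vel(): joint speeds.
- r.get_joint_efforts(): joint torques, N m.
- r.get_tool_pos(): TCP position.
- r.get_ee_rot(): TCP orientation.
- r.get_force(): force on the tool from outside, world axes, zero at the start.
- r.get_moment(): the same for the moment, N m.
- r.get_finger_gap(): finger opening in m.
Only numpy, scipy, OpenCV 4.12 (cv2) and the standard library are available. Lean on these libraries where they do the work, as an engineer would, in place of code of your own. Each camera call takes 0.05 s, during which the arm holds its last target.

## Working session

There is one attempt and no reset: what is moved stays moved. The work goes in short steps, each a Python script; the robot and the scene stay as the last script left them, time stands still between calls to the robot, and variables do not carry over. Pictures are saved under pics/ and viewed, and the job is handed in when it is done.

```bash
mkdir -p pics; ls; cat > h.py <<'E'
import numpy as np, cv2
from rig import r
def save(n,p): cv2.imwrite(f'pics/{n}.png',cv2.cvtColor(p,cv2.COLOR_RGB2BGR))
def cam(name):
    return r.camera_params(name)
def px2w(name,uv,depth=None,z=None):
    c=cam(name); R=np.array(c['R']);t=np.array(c['t'])
    ray=np.array([(uv[0]-c['cx'])/c['fx'],(uv[1]-c['cy'])/c['fy'],1.])
    o=-R.T@t; d=R.T@ray
    s=depth if depth is not None else (z-o[2])/d[2]
    return o+s*d
def cloud(name,dep):
    c=cam(name); R=np.array(c['R']);t=np.array(c['t'])
    v,u=np.mgrid[0:420,0:560]
    P=np.stack([(u-c['cx'])/c['fx']*dep,(v-c['cy'])/c['fy']*dep,dep],-1)
    return (P-t)@R
E
python3 - <<'E'
from h import *
print(r.get_time(),r.tip_reach,r.get_tool_pos(),r.get_ee_rot())
for n in ['scene','top']:
    p,d=r.read_camera(n); save(n+'0',p); np.save(f'pics/{n}0.npy',d); 
    c=cam(n); print(n,{k:np.round(v,3).tolist() for k,v in c.items()})
for n,h in [('stand',0),('guide_eye',.155),('pole_pivot',.155),('spool',.024),('bay',.004),('tray',0),('spool_b',.004),('solder_reel',.004)]:
  for c in ['top','scene']:
    for o in r.tip_of(c,n)[:3]:
        print(n,c,np.round(o['uv'],1),round(o['conf'],2),np.round(px2w(c,o['uv'],z=h),4))
print(r.get_time())
E
```

```text
pics
0.0 0.1901 [ 0.27427494 -0.58903095  0.40347792] [-3.13948032e+00 -1.64182692e-04  4.35805336e-01]
scene {'fx': 414.239, 'fy': 414.239, 'cx': 280.038, 'cy': 210.548, 'R': [[0.432, 0.902, 0.023], [0.584, -0.26, -0.769], [-0.688, 0.345, -0.638]], 't': [-0.275, -0.257, 1.245]}
top {'fx': 452.016, 'fy': 452.016, 'cx': 270.001, 'cy': 206.538, 'R': [[0.001, -1.0, 0.006], [-0.984, -0.002, -0.176], [0.176, -0.005, -0.984]], 't': [0.014, 0.598, 1.144]}
stand top [202.7 246.7] 0.86 [0.4957 0.1975 0.    ]
stand scene [197.1 344. ] 0.71 [ 0.7284 -0.1937  0.    ]
guide_eye top [197.5 241.8] 0.75 [0.4937 0.188  0.155 ]
guide_eye top [197.3 200.7] 0.64 [0.5934 0.1914 0.155 ]
guide_eye top [270.8 258.5] 0.58 [0.4544 0.0134 0.155 ]
guide_eye scene [330.9 142.5] 0.89 [0.4821 0.1905 0.155 ]
pole_pivot top [199.  200.9] 0.86 [0.5929 0.1873 0.155 ]
pole_pivot scene [357.9 168.9] 0.73 [0.5896 0.187  0.155 ]
spool top [202.5 246.5] 0.8 [0.4942 0.1947 0.024 ]
spool top [316.  251.4] 0.78 [ 0.4815 -0.1081  0.024 ]
spool scene [204. 235.] 0.74 [ 0.5085 -0.1101  0.024 ]
spool scene [328.9 196.4] 0.67 [0.5
[... 232 characters left out ...]
tray scene [159.6 250.9] 0.85 [ 0.4915 -0.2002  0.    ]
tray scene [292.4 283.4] 0.61 [0.6788 0.0063 0.    ]
spool_b top [202.5 246.5] 0.8 [0.4959 0.1975 0.004 ]
spool_b top [316.  251.4] 0.78 [ 0.4831 -0.1102  0.004 ]
spool_b scene [204. 235.] 0.74 [ 0.4872 -0.1053  0.004 ]
spool_b scene [328.9 196.4] 0.67 [0.4795 0.2043 0.004 ]
spool_b scene [161.7 247.5] 0.39 [ 0.4878 -0.1944  0.004 ]
solder_reel top [272.5 256.9] 0.67 [0.4681 0.0077 0.004 ]
solder_reel top [346.5 247.8] 0.66 [ 0.4929 -0.1932  0.004 ]
solder_reel top [344.7 250.5] 0.19 [ 0.4856 -0.1881  0.004 ]
solder_reel scene [159.6 251.9] 0.73 [ 0.4985 -0.2011  0.004 ]
solder_reel scene [161.2 245.1] 0.66 [ 0.4806 -0.1937  0.004 ]
0.9
```

View pics/top0.png

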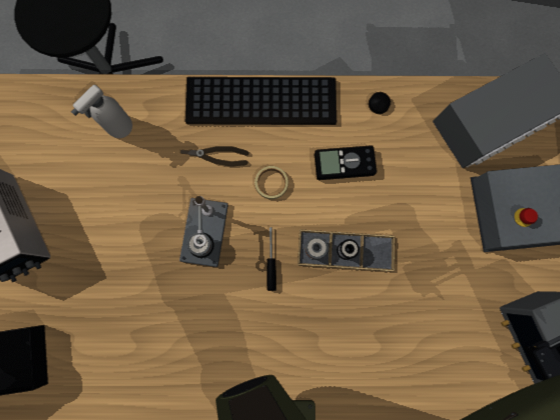

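View pics/scene0.png

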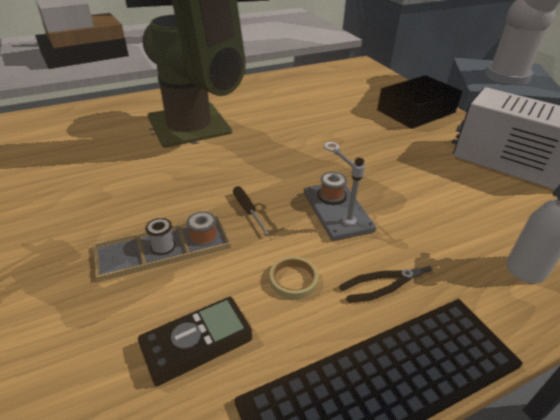

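The top view shows the stand at about (203,235) with its pole at (197,202). The tray spans columns 299–396 with spool_b on the left and the solder reel in the middle, and the right compartment (~380,252) is empty. Next I'll refine these from depth.

```bash
python3 - <<'E'
from h import *
for n in ['top','scene']:
    d=np.load(f'pics/{n}0.npy'); P=cloud(n,d); P[d==0]=9
    X,Y,Z=P[...,0],P[...,1],P[...,2]
    def sel(x0,x1,y0,y1,z0,z1): 
        m=(X>x0)&(X<x1)&(Y>y0)&(Y<y1)&(Z>z0)&(Z<z1); return P[m]
    b=sel(.3,.7,-.05,.05,-.02,.003);print(n,'bench z',np.median(b[:,2]))
    for nm,a in [('arm',(.4,.7,.08,.3,.145,.170)),('pole',(.4,.7,.08,.3,.17,.19)),('spooltop',(.4,.56,.12,.26,.06,.073)),('base',(.4,.7,.08,.3,.014,.0235)),('trayfloor',(.4,.6,-.34,-.05,.002,.009)),('traywall',(.4,.6,-.34,-.05,.011,.018)),('reels',(.4,.6,-.34,-.05,.04,.065))]:
        q=sel(*a)
        if len(q)<3: print(nm,len(q));continue
        (c,s,ang)=cv2.minAreaRect((q[:,:2]*1000).astype(np.float32))
        print(nm,len(q),'mean',np.round(q.mean(0),4),'rect',np.round(c,1),np.round(s,1),round(ang,1))
    q=sel(.4,.7,.08,.3,.145,.165); print(np.round(q[::max(1,len(q)//14)],3).tolist())
# zooms
p=cv2.imread('pics/top0.png');cv2.imwrite('pics/z0.png',np.hstack([cv2.resize(p[185:285,165:245],None,fx=4.5,fy=4.5,interpolation=3),cv2.resize(p[200:300,300:400],None,fx=4.2,fy=4.5,interpolation=3)]))
E
```

```text
top bench z -0.0010144380356862642
arm 235 mean [0.5356 0.1824 0.1583] rect [542.8 184.4] [118.9  28.9] 3.0
pole 46 mean [0.5926 0.1847 0.1758] rect [592.7 184.4] [15.  16.4] 89.3
spooltop 298 mean [0.4952 0.1987 0.0671] rect [498.2 197.6] [54.6 56.8] 0.7
base 1645 mean [0.5352 0.1891 0.0191] rect [535.4 192.7] [104.2 175.9] 81.4
trayfloor 2096 mean [ 0.4911 -0.2045  0.0043] rect [ 500.2 -194.5] [287.9 199.1] 89.7
traywall 394 mean [ 0.4864 -0.1901  0.0136] rect [ 486.8 -191.6] [257.7  96.1] 86.3
reels 654 mean [ 0.489  -0.1435  0.0522] rect [ 491.1 -148.1] [137.6  58.1] 89.8
[[0.601, 0.177, 0.163], [0.586, 0.181, 0.164], [0.583, 0.18, 0.153], [0.57, 0.186, 0.16], [0.558, 0.186, 0.155], [0.546, 0.185, 0.158], [0.534, 0.18, 0.159], [0.521, 0.182, 0.162], [0.515, 0.185, 0.157], [0.51, 0.173, 0.156], [0.505, 0.175, 0.158], [0.5, 0.17, 0.158], [0.493, 0.194, 0.157], [0.488, 0.189, 0.156], [0.486, 0.174, 0.159]]
scene bench z 0.0010450459039758218
arm 336 mean [0.5551 0.1808 0.1586] rect [545.3 183.7] [119.1  28. ] 3.2
pole 65 mean [0.5947 0.1834 0.1766] rect [593.6 184.4] [17.2 16.7] 49.5
spooltop 325 mean [0.5026 0.1958 0.0688] rect [499.  198.4] [58.9 57.7] 67.4
base 1604 mean [0.5595 0.1808 0.0207] rect [535.5 192.5] [104.  178.5] 82.1
trayfloor 3563 mean [ 0.5011 -0.2148  0.0049] rect [ 499.9 -194.8] [289.6 199.6] 90.0
traywall 945 mean [ 0.4996 -0.1981  0.0142] rect [ 486.9 -191. ] [257.7 100.6] 86.1
reels 970 mean [ 0.4927 -0.1507  0.0529] rect [ 491.9 -147.1] [137.4  60.6] 89.8
[[0.486, 0.181, 0.161], [0.487, 0.18, 0.157], [0.495, 0.168, 0.159], [0.506, 0.171, 0.159], [0.52, 0.182, 0.162], [0.527, 0.182, 0.161], [0.531, 0.18, 0.157], [0.55, 0.185, 0.16], [0.556, 0.181, 0.155], [0.574, 0.183, 0.158], [0.603, 0.181, 0.164], [0.597, 0.175, 0.158], [0.592, 0.175, 0.15], [0.604, 0.188, 0.152], [0.602, 0.181, 0.145]]
```

View pics/z0.png

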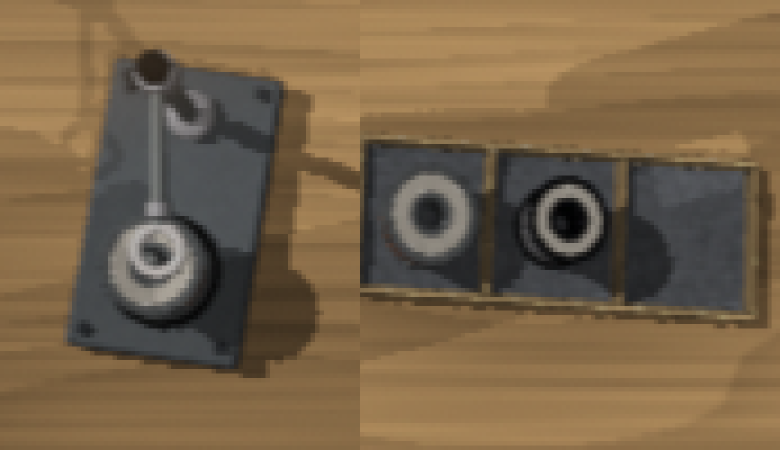

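Both cameras agree: spindle (0.499, 0.198), stand yaw -8.2°, pole (0.593, 0.184), bay (0.481, -0.276), tray yaw -3.8°. I'll swing the arm to the stand's +y side, away from the transport path.

```bash
cat >> h.py <<'E'
YS=np.deg2rad(-8.2); PIV=np.array([.593,.1843]); SP=np.array([.4988,.1979]); BAY=np.array([.4813,-.2761]); YT=np.deg2rad(-3.8)
RS=[np.pi,0,YS]
TR=r.tip_reach
def st(): print('t',round(r.get_time(),2),np.round(r.get_tool_pos(),4),'F',np.round(r.get_force(),2),'gap',round(r.get_finger_gap(),4))
E
python3 - <<'E'
from h import *
print(r.ik([*SP,.25],RS), r.ik([*BAY,.25],[np.pi,0,YT+np.pi/2]), r.ik([*BAY,.25],[np.pi,0,YT-np.pi/2]))
def f(deg,rad=.065): a=np.deg2rad(deg); return PIV+rad*np.array([np.cos(a),np.sin(a)])
z=.140+TR
r.gripper_to(0.0)
r.goto([*f(214),z+.08],RS); 
r.line_to([*f(214),z],feed=.15); st()
for a in np.arange(204,85,-10):
    hit=r.line_to([*f(a),z],feed=.12,threshold=12)
    if hit: print('hit',a); break
st()
p,d=r.read_camera('top'); save('top1',p); p2,d2=r.read_camera('scene'); save('scene1',p2)
cv2.imwrite('pics/m1.png',cv2.cvtColor(np.hstack([cv2.resize(p[170:290,150:270],(400,400)),cv2.resize(p2[100:260,280:440],(400,400))]),4))
E
```

```text
[ 2.77652962e-01  2.50785747e-02  2.03081186e+00 -4.44089210e-16
  1.08570222e+00  1.99156629e+00] [-0.6175727   0.06455509  1.98980511  0.          1.08723245 -0.55125018] [-6.17572696e-01  6.45550852e-02  1.98980511e+00 -4.44089210e-16
  1.08723245e+00  2.59034247e+00]
t 5.86 [0.5395 0.1479 0.3308] F [-0.11 -0.18 -0.35] gap 0.0004
t 8.86 [0.5884 0.2491 0.3302] F [-0.66  0.87 -0.47] gap 0.0002
```

View pics/m1.png

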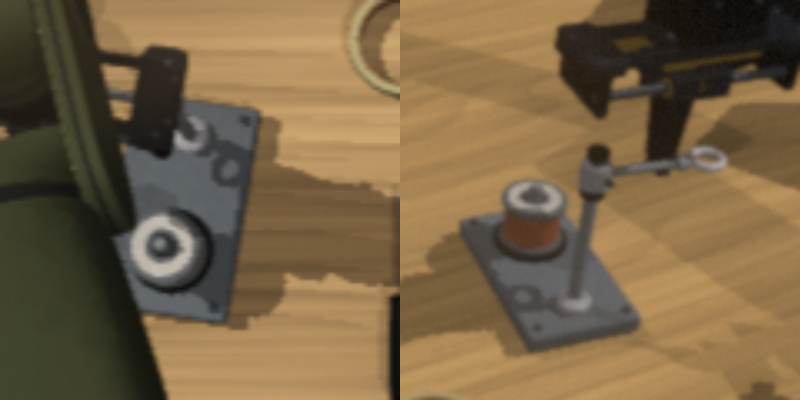

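The arm now points along the stand's +y side (scene crop: eyelet at about (710,158)), and the spool is clear. I'll retract and measure the swing and the stand again.

```bash
python3 - <<'E'
from h import *
p=r.get_tool_pos(); r.line_to([p[0],p[1],p[2]+.06],feed=.2)
r.gripper_to(.085)
r.goto([*SP,.37],RS); st()
img,dep=r.read_camera('wrist'); save('w2',img)
p,d=r.read_camera('scene'); save('scene2',p); np.save('pics/scene2.npy',d)
p,dt=r.read_camera('top'); save('top2',p); np.save('pics/top2.npy',dt)
for n,d in [('scene',d),('top',dt)]:
    P=cloud(n,d); P[d==0]=9; X,Y,Z=P[...,0],P[...,1],P[...,2]
    for nm,a in [('arm',(.55,.7,.2,.33,.148,.163)),('pole',(.55,.7,.1,.3,.17,.183)),('spooltop',(.4,.56,.12,.26,.06,.073)),('base',(.4,.7,.08,.3,.014,.0235))]:
        x0,x1,y0,y1,z0,z1=a; q=P[(X>x0)&(X<x1)&(Y>y0)&(Y<y1)&(Z>z0)&(Z<z1)]
        if len(q)<3: print(n,nm,len(q));continue
        (c,s,ang)=cv2.minAreaRect((q[:,:2]*1000).astype(np.float32))
        print(n,nm,len(q),'mean',np.round(q.mean(0),4),'rect',np.round(c,1),np.round(s,1),round(ang,1))
        if nm=='arm':
            vx=cv2.fitLine((q[:,:2]).astype(np.float32),cv2.DIST_HUBER,0,.01,.01).ravel(); print(vx,'q~',np.arctan2(abs(vx[1]),vx[0]*np.sign(vx[1]))-np.deg2rad(171.8))
E
```

```text
t 11.32 [0.4984 0.1977 0.3702] F [0.19 0.87 0.33] gap 0.0852
scene arm 243 mean [0.608  0.253  0.1581] rect [601.1 248.2] [92.4 29.5] 70.6
[0.22464508 0.97444063 0.6067598  0.24450806] q~ -1.6542581160926404
scene pole 67 mean [0.5947 0.1834 0.1767] rect [593.6 184.2] [17.7 17.6] 47.2
scene spooltop 320 mean [0.5024 0.1959 0.069 ] rect [499.4 197.7] [57.8 59.2] 69.1
scene base 1604 mean [0.5591 0.1808 0.0207] rect [536.1 193.1] [104.6 177. ] 81.7
top arm 66 mean [0.615  0.2769 0.1572] rect [615.9 274.6] [21.6 39.7] 16.1
[ 0.08950692 -0.9959862   0.61557597  0.27630892] q~ -1.3380523761176648
top pole 46 mean [0.5923 0.1842 0.1758] rect [592.7 184.2] [17. 15.] 1.8
top spooltop 6 mean [0.5164 0.1927 0.0691] rect [503.8 203.2] [ 3.8 55.6] 49.9
top base 679 mean [0.5427 0.1815 0.0191] rect [535.5 192.3] [104.  175.7] 81.6
```

View pics/w2.png

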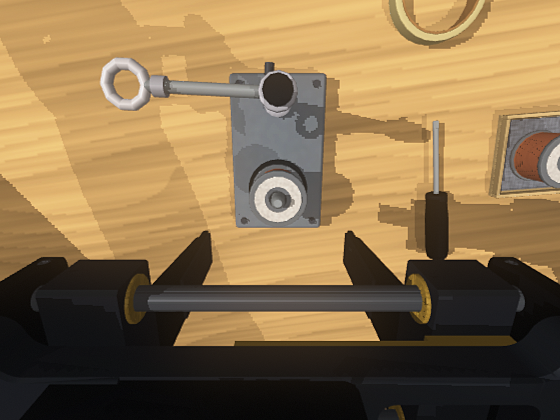

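The swing measures about -1.67 rad (95°), and the stand is unmoved. The wrist view shows the spool at (277,200) centred between the fingers. I'll descend and close softly first, checking the side force.

```bash
python3 - <<'E'
from h import *
j=np.array([np.sin(-YS),0]); jaw=np.array([-np.sin(YS),np.cos(YS)])
r.line_to([*SP,.275],feed=.15)
print(r.line_to([*SP,.235],feed=.06,threshold=6)); r.wait(.2); st(); f0=np.array(r.get_force())
r.gripper_to(.064); st()
r.gripper_to(.05,grasp_force=3); r.wait(.2); st(); f1=np.array(r.get_force())
print('jaw force',(f1-f0)[:2]@jaw, 'z',(f1-f0)[2])
E
```

```text
False
t 13.27 [0.499  0.198  0.2355] F [0.34 0.36 0.12] gap 0.0854
t 13.88 [0.4988 0.1979 0.235 ] F [ 0.07  0.25 -0.04] gap 0.0641
t 14.33 [0.4988 0.1978 0.235 ] F [ 0.32 -0.95  0.15] gap 0.0602
jaw force -1.2992794518256991 z 0.027111466409553336
```

```bash
python3 - <<'E'
from h import *
r.gripper_to(.05,grasp_force=12); st()
r.gripper_to(.05,grasp_force=25); r.wait(.2); st()
p=np.array(r.get_tool_pos())
print(r.line_to([*SP,.245],feed=.04,threshold=15)); st()
print(r.line_to([*SP,.36],feed=.06,threshold=15)); st()
p,d=r.read_camera('scene'); save('scene3',p); np.save('pics/scene3.npy',d)
P=cloud('scene',d); P[d==0]=9; X,Y,Z=P[...,0],P[...,1],P[...,2]
for nm,a in [('pole',(.55,.7,.1,.3,.17,.183)),('base',(.4,.7,.08,.3,.014,.0235))]:
        x0,x1,y0,y1,z0,z1=a; q=P[(X>x0)&(X<x1)&(Y>y0)&(Y<y1)&(Z>z0)&(Z<z1)]
        (c,s,ang)=cv2.minAreaRect((q[:,:2]*1000).astype(np.float32)); print(nm,np.round(c,1),np.round(s,1),round(ang,1))
q,_=r.read_camera('wrist'); save('w3',q)
cv2.imwrite('pics/m3.png',cv2.cvtColor(np.hstack([cv2.resize(p[60:260,270:470],(400,400)),cv2.resize(q,(400,400))]),4))
E
```

```text
t 14.55 [0.4988 0.1979 0.235 ] F [-0.65 -1.16  0.09] gap 0.0594
t 14.97 [0.4988 0.1979 0.235 ] F [-0.66 -1.13 -0.45] gap 0.0589
False
t 15.37 [0.4988 0.198  0.2453] F [-1.06 -0.4  -2.33] gap 0.0582
False
t 17.43 [0.4987 0.1979 0.3596] F [-1.09 -0.34 -2.65] gap 0.059
pole [593.4 185.5] [15.9 17.3] 6.1
base [535.4 192.6] [104.1 178.1] 82.1
```

View pics/m3.png

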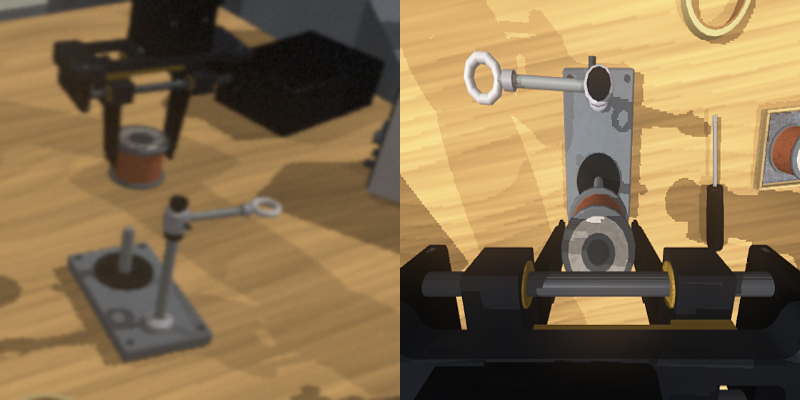

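The spool is off (2.7 N carried), the stand hasn't moved, and the guide arm is still swung away. Moving over the bay.

```bash
python3 - <<'E'
from h import *
r.line_to([*SP,.40],feed=.15)
RT=[np.pi,0,YT-np.pi/2]
r.goto([*BAY,.36],RT); r.wait(.3); st()
r.line_to([*BAY,.28],feed=.15); st()
q,dw=r.read_camera('wrist'); save('w4',q)
p,d=r.read_camera('scene'); save('scene4',p)
P=cloud('scene',d); P[d==0]=9; X,Y,Z=P[...,0],P[...,1],P[...,2]
m=(X>.42)&(X<.55)&(Y>-.34)&(Y<-.21)&(Z>.03)&(Z<.118)
# spool extents
Q=P[m]; print(len(Q),Q.min(0),Q.max(0))
for z0,z1 in [(.105,.113),(.108,.118),(.066,.073),(.0715,.076)]:
    q2=Q[(Q[:,2]>z0)&(Q[:,2]<z1)]
    if len(q2)>5: print(z0,len(q2),np.round(cv2.minEnclosingCircle((q2[:,:2]*1000).astype(np.float32))[0],1))
m=(X>.4)&(X<.6)&(Y>-.34)&(Y<-.05)&(Z>.011)&(Z<.018)
print(cv2.minAreaRect((P[m][:,:2]*1000).astype(np.float32)))
cv2.imwrite('pics/m4.png',cv2.cvtColor(np.hstack([cv2.resize(p[150:300,60:210],(400,400)),cv2.resize(q,(400,400))]),4))
E
```

```text
t 19.98 [ 0.4816 -0.2756  0.3601] F [ 0.62  0.39 -3.62] gap 0.0591
t 20.67 [ 0.4816 -0.2763  0.2807] F [ 0.43 -0.8  -2.92] gap 0.0589
671 [ 0.47241984 -0.30428307  0.03236338] [ 0.52186875 -0.21002065  0.11795851]
0.105 74 [ 493.6 -273.5]
0.108 160 [ 494.  -273.4]
0.066 10 [ 500.1 -264. ]
0.0715 84 [ 483.9 -274.9]
((486.3247985839844, -191.05059814453125), (257.9076232910156, 100.53547668457031), 86.09185791015625)
```

View pics/m4.png

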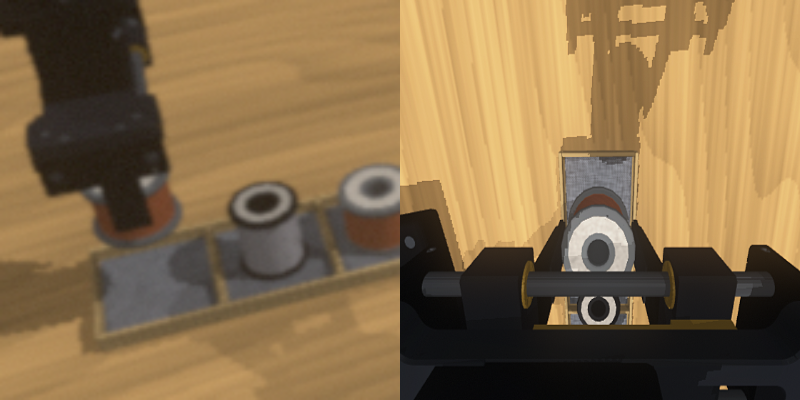

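Spool hangs level above the empty compartment (scene crop (130,230), wrist view (600,245)). Lowering slowly to contact.

```bash
python3 - <<'E'
from h import *
r.line_to([*BAY,.226],feed=.1); r.wait(.3); st()
q,dw=r.read_camera('wrist'); save('w5',q)
c=cam('wrist'); H=np.array(c['hand_eye'])
v,u=np.mgrid[0:420,0:560]
P=np.stack([(u-c['cx'])/c['fx']*dw,(v-c['cy'])/c['fy']*dw,dw],-1)@H[:3,:3].T+H[:3,3]
m=(dw>0)&(np.hypot(P[...,0],P[...,1])<.026)&(abs(P[...,2]-.167)<.008)
Q=P[m]; A=np.c_[Q[:,:2],np.ones(len(Q))]; s=np.linalg.lstsq(A,Q[:,2],rcond=None)[0]
print('plane tilt deg',np.rad2deg(s[:2]),'z',s[2],len(Q))
hit=r.line_to([*BAY,.211],feed=.012,threshold=2.5); print(hit); st()
r.wait(.2); st()
E
```

```text
t 21.76 [ 0.4815 -0.2763  0.2267] F [-0.23 -0.05 -2.25] gap 0.0585
plane tilt deg [-1.31458328  0.01542233] z 0.16701492367522805 4348
True
t 22.68 [ 0.4813 -0.2761  0.2149] F [0.27 0.16 3.87] gap 0.0589
t 22.88 [ 0.4812 -0.2761  0.2149] F [ 0.11 -0.08  6.34] gap 0.0589
```

```bash
python3 - <<'E'
from h import *
r.line_to([*BAY,.2155],feed=.01); st()
r.gripper_to(.05,grasp_force=3); r.wait(.1)
r.gripper_to(.063); r.wait(.2); st()
r.gripper_to(.078); st()
r.line_to([*BAY,.27],feed=.08); r.line_to([*BAY,.36],feed=.2)
r.goto([.40,-.05,.42],[np.pi,0,YT-np.pi/2]); r.wait(.3); st()
for n in ['scene','top']:
    p,d=r.read_camera(n); save(n+'6',p)
    P=cloud(n,d); P[d==0]=9; X,Y,Z=P[...,0],P[...,1],P[...,2]
    for nm,a in [('spooltop',(.42,.55,-.34,-.235,.042,.055)),('wall',(.4,.6,-.34,-.05,.011,.018)),('reels',(.4,.6,-.23,-.05,.04,.065)),('pole',(.55,.7,.1,.3,.17,.183)),('base',(.4,.7,.08,.3,.014,.0235)),('arm',(.55,.7,.2,.33,.148,.163))]:
        x0,x1,y0,y1,z0,z1=a; q=P[(X>x0)&(X<x1)&(Y>y0)&(Y<y1)&(Z>z0)&(Z<z1)]
        if len(q)<5: print(n,nm,len(q)); continue
        (c,s,ang)=cv2.minAreaRect((q[:,:2]*1000).astype(np.float32)); print(n,nm,np.round(q[:,2].mean(),4),np.round(c,1),np.round(s,1),round(ang,1))
        if nm=='spooltop':
            A=np.c_[q[:,:2]-q[:,:2].mean(0),np.ones(len(q))]; print('tilt',np.rad2deg(np.linalg.lstsq(A,q[:,2],rcond=None)[0][:2]))
E
```

```text
t 23.28 [ 0.4811 -0.276   0.215 ] F [ 0.71  0.73 -0.24] gap 0.0586
t 24.12 [ 0.4813 -0.2761  0.2156] F [-0.08  0.67  1.07] gap 0.0629
t 24.66 [ 0.4813 -0.2761  0.2155] F [-0.56  0.43 -0.43] gap 0.078Traceback (most recent call last):
  File "<stdin>", line 7, in <module>
rig.PlanningError: the arm cannot take that pose within its joint ranges
```

```bash
python3 - <<'E'
from h import *
r.goto([.33,-.05,.42],[np.pi,0,-.9]) if r.ik([.33,-.05,.42],[np.pi,0,-.9]) is not None else r.goto_joints([0,.0,1.6,0,1.45,1.5])
r.wait(.3); st()
for n in ['scene','top']:
    p,d=r.read_camera(n); save(n+'6',p)
    P=cloud(n,d); P[d==0]=9; X,Y,Z=P[...,0],P[...,1],P[...,2]
    for nm,a in [('spooltop',(.42,.55,-.34,-.235,.042,.055)),('wall',(.4,.6,-.34,-.05,.011,.018)),('reels',(.4,.6,-.23,-.05,.04,.065)),('pole',(.55,.7,.1,.3,.17,.183)),('base',(.4,.7,.08,.3,.014,.0235)),('arm',(.55,.7,.2,.33,.148,.163))]:
        x0,x1,y0,y1,z0,z1=a; q=P[(X>x0)&(X<x1)&(Y>y0)&(Y<y1)&(Z>z0)&(Z<z1)]
        if len(q)<5: print(n,nm,len(q)); continue
        (c,s,ang)=cv2.minAreaRect((q[:,:2]*1000).astype(np.float32)); print(n,nm,np.round(q[:,2].mean(),4),np.round(c,1),np.round(s,1),round(ang,1))
        if nm=='spooltop':
            A=np.c_[q[:,:2]-q[:,:2].mean(0),np.ones(len(q))]; print('tilt',np.rad2deg(np.linalg.lstsq(A,q[:,2],rcond=None)[0][:2]))
E
```

```text
t 27.47 [ 0.3304 -0.0505  0.4198] F [ 0.46 -0.32 -0.23] gap 0.0782
scene spooltop 0.0488 [ 481.1 -273.3] [57.9 58.4] 55.4
tilt [-0.74357648 -0.27452956]
scene wall 0.0142 [ 487.3 -191.3] [258.   99.4] 86.0
scene reels 0.0528 [ 487.4 -146.7] [137.1  59.9] 84.3
scene pole 0.1765 [593.1 184.6] [17.1 17.9] 57.2
scene base 0.0207 [535.4 193.6] [104.9 178. ] 81.4
scene arm 0.1581 [601.4 247.6] [91.4 29.9] 69.8
top spooltop 0.0473 [ 479.9 -273.3] [55.1 59.3] 0.4
tilt [0.1776684  0.35531485]
top wall 0.0135 [ 486.9 -191.8] [257.8  96. ] 86.2
top reels 0.0522 [ 491.2 -147.9] [137.3  58.1] 89.6
top pole 0.1764 [592.5 184.3] [15.1 15.9] 82.5
top base 0.0192 [535.6 192.7] [104.3 175.9] 81.7
top arm 0.1573 [609.2 246. ] [91.8 28.5] 86.7
```

View pics/scene6.png

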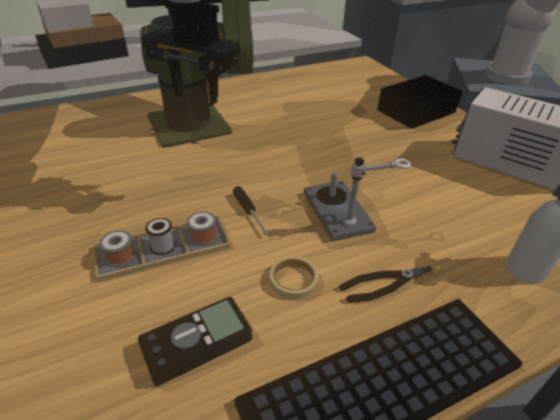

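View pics/top6.png

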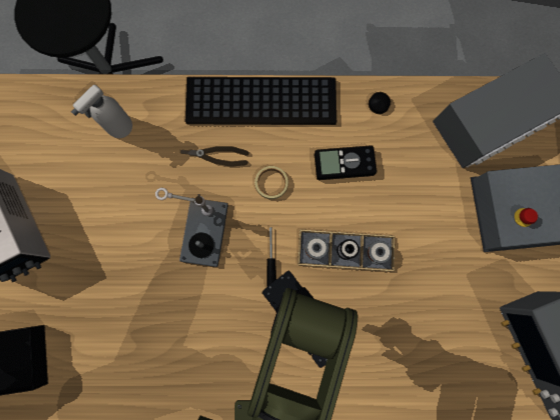

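```bash
python3 - <<'E'
from h import *
for c,uv in [('top',(161.5,194)),('scene',(402,163.5))]:
    w=px2w(c,uv,z=.155); e=w[:2]-PIV; print(w,np.hypot(*e),np.rad2deg(np.arctan2(e[1],e[0]))-171.8)
E
```

```text
[0.60979397 0.278668   0.155     ] 0.0958506999492997 -91.89086096247892
[0.60897091 0.27887871 0.155     ] 0.09591768330627211 -91.38475930367693
```

```bash
python3 - <<'E'
from h import *
print(r.finish_job()); print(r.get_time())
E
```

```text
the job is handed in; nothing more can be done
None
the job is handed in; nothing more can be done
```

The job is handed in, at about 27.5 s of the 61 s allowed. The spool stands in the empty compartment, and the guide arm is swung clear of the spindle.

- **Guide arm:** I swung it to the stand's +y side and left it there. Estimates from the eyelet in both fixed cameras and from the wrist picture gave about 91–93°. An earlier rough depth fit gave about 95°, and a fit to a partial view gave less than 90°. It is past a quarter turn, but only by a little. I chose not to touch it again once the spool was off.
- **Lift:** The spool came straight up. Side force stayed around 1 N and the tool carried about 2.7 N. Before and after, the stand measured the same to within about 1 mm.
- **Placing:** I lowered the spool slowly until it touched the floor, at the height expected, with a brief press of about 9 N, then released it. Its top flange is about 48 mm above the bench, as it should be, level to under 1°, and within about 3 mm of the compartment's centre.
- **Other things:** The two reels measured unchanged. In the final pictures the screwdriver, tape, multimeter and pliers look where they were.
- **One failed move:** The first retreat pose was refused as out of joint range and nothing moved, so I used another pose.

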